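Unlock the dryer coin box and hold the key turned

ROBOT

A 7-joint arm with a two-finger parallel gripper is mounted at the origin on the work surface. World frame = base frame: x ahead of the robot, y to its left, z up, the work surface at z = 0. Lengths are in m, angles in rad, forces in N, time in s.
With the tool pointing down it reaches from about 0.4 to 0.875 m from the base axis. Payload 19.3 kg.
Tool frame: the origin (TCP) lies on the centre line of the jaws, within the pads' length; the fingertips stand 8 mm ahead of it and the grasp point (between the pads) lies 11 mm behind it; z points along the fingers, y is the line along which they close (so a half turn about z gives the same grasp; the last joint's range is limited). The gripper opens to 85 mm and grips with 20 to 120 N. Pads are 22 mm wide; open, the fingers measure 114 mm over their backs; the gripper's body (76 mm by 85 mm) begins 54 mm behind the grasp point. The pads swing forward as they close: fully open they stand 13 mm farther back than shut.
Start: joints at [1.096, 0.521, -0.036, 1.599, 0.021, 1.021, -0.113], TCP at [0.246, -0.574, 0.239] pointing down, gripper open.
Joint ranges: [-2.91, 2.91], [-0.3, 2.13], [-1.5, 1.42], [0.17, 2.43], [-1.26, 4.41], [0.16, 1.93], [-2.52, 2.52]. Speed limits (rad/s): [1.89, 1.89, 2.39, 2.39, 3.01, 3.01, 3.01].

INTERFACE

Orientations are given as [roll, pitch, yaw] about the fixed x, y, z axes, in that order (R = Rz(yaw) Ry(pitch) Rx(roll)).
In Python, from workcell import status, grab_frame, camera_params, bot, search_frame, silhouettes gives the robot as it stands.
- The arm moves only by the shell command python3 -m creep 'ROWS' [FORCE]. ROWS is JSON, a list of rows, each a list of 5 numbers: the shift along the tool's x, y, z in units of 60 mm (1.0 is 60 mm), then the turn about the tool's z in units of 8 degrees (1.0 is 8 degrees), then the opening, from 0 (shut) to 1 (fully open). In form: [[x, y, z, twist, hand], ...]. A call has 1 to 5 rows; each row is the pose to reach, as a shift and turn from the pose commanded when the call began, along the tool's axes at that moment; what a row does not reach only later rows make up. A row lasts 1/8 s, in which the tool goes at most 62.5 mm and 10.7 degrees, less where a joint would pass 70% of its speed; a pose out of reach is approached as far as the arm can. A call with a gripper value outside its range is refused whole. The fingers move at their own pace and stop on an object; FORCE is the grip in N (left out, the last holds). Time passes only in rows, so rows that repeat a pose let the fingers close. It gives the time, the measured TCP pose, the force, the opening and the grip force at its end, in the units of the state.
- status.observe(): the state, without advancing time (a new reading comes with each control period).
- grab_frame(name): name is "scene" or "side" or "wrist"; returns the picture (420x560x3 uint8, blue, green, red); there is no depth.
- camera_params(name): a dict with "K" (3x3 intrinsics, pixels), "rvec" (rotation vector, rad) and "tvec" (3), from world to camera coordinates, as OpenCV has them; the wrist camera has in their place "tool_from_camera" (4x4, takes a point from camera to tool coordinates, whose origin is the TCP and whose axes are the flange's). Camera axes: x right, y down, z forward; pixel columns grow to the right and rows downward; lengths in m; the calibration is good to about 2 mm. A picture is of the moment at which its call begins: read the wrist's pose just before it. camera_params takes no time and is no camera call.
- bot.job_done(): hands the job in; it is judged then, once.
Trained networks look in the newest picture that a camera, given by its name, has taken for a name from the list of things; names that differ only in an ending like _2 or _b are one class to them, and where a whole thing is asked for, a point or a joint stands for the part that bears it (a point fixed in the world has none). Each returns a list of dicts, best first, with "p" (0 to 1); they miss things now and then, are a little off and sometimes report something else, mostly with a low value. They report only what shows in the picture. A call takes as long as a camera call. They do not tell look-alikes from the thing itself.
- search_frame(camera, name): "extent" ([left, top, right, bottom] as shares, 0 to 1, of the picture: columns of its width, rows of its height, round what is visible of it).
- silhouettes(camera, name): "mask" (420x560 bool, what is visible of it) and "extent" ([left, top, right, bottom] as shares, 0 to 1, of the picture: columns of its width, rows of its height, round what is visible of it).
The state is a dict: "clock": time; "qpos": joint angles; "qd": joint speeds; "joint_efforts": joint torques, N m; "position": TCP position; "tool_rot": TCP orientation; "force": force on the tool from outside, world axes, zero at the start; "moment": the same for the moment, N m; "grip_width": finger opening in m; "finger_force": force on a finger pad.
Only numpy, scipy, OpenCV 4.12 (cv2) and the standard library are available. Lean on these libraries where they do the work, as an engineer would, in place of code of your own. Each camera call takes 0.05 s, during which the arm holds its last target. There are 200 camera calls.

TASK

Take the flat-bowed service key out of the key rack, push it into the lock on top of the coin box and work it past the sticky pins, wiggling it if it catches, until it is fully home with its collar down on the lock face; only then turn it clockwise (seen from above) a quarter turn. The lock springs back, so finish while still holding the key home and turned, so that the bolt stays drawn. Leave the other two keys, the jar and the cup alone.

Things in the scene. Friction and masses are not known exactly. Their poses are not given: they have to be found in the camera images.
- key: the service key, 81 mm tall, 60 g, the only one with a flat wide black bow, standing blade down in one of the rack's sockets. Origin at the blade's tip, z up to the bow, y along the width of blade and bow, x through their thickness. Steel bit at z 0-12 mm: 15 wide (y) x 6 thick (x), its lowest 3 mm tapering to 11 x 3. The key fits the lock both ways round (half turn about z)
- key_shoulder (a point): point on the key's axis under its collar, 37 mm above the tip; axes as the key's. Below it blade 15 x 6 mm (lowest 4 mm tapered) down to z = 25 of the key, then a round neck of 6 mm diameter down to the bit at z = 12; above it the round collar, 26 mm diameter, 4 mm thick
- key_bow (a point): centre of the key's black bow, 61 mm above the tip; axes as the key's. The bow is 40 wide (y) x 10 thick (x) x 40 mm tall (z 41-81 of the key): best pinched from above across the 10 mm
- key_round: another key in the rack, to be left alone: black round knob head, 30 mm diameter, 26 mm high, over the same collar; round shaft. Origin at the tip, z up
- key_square: another key in the rack, to be left alone: black square head 16 x 16 mm, 26 mm high, over the same collar; round shaft. Origin at the tip, z up
- rack: fixed wooden key rack, a block 60 (x) x 240 (y) x 46 mm high, origin at the centre of its underside. Three sockets 10 (x) x 19 (y) mm, 42 mm deep, open upwards, at y = -75, 0 and +75 mm; the keys hang in them by their collars, which rest on the top; which key stands where varies
- coinbox: fixed grey steel coin box 170 x 170 x 110 mm high, origin at the centre of its underside; a round brass lock plug of 36 mm diameter in a steel ring in its top, 20 mm from the centre towards its -x face; a steel bolt on its -x face is drawn sideways as the lock turns
- lock_mouth (a point): centre of the keyway's mouth, level with the top of the coin box and the plug's face; axes fixed to the box, z up. At rest the keyway is a slot 18 (y) x 8 (x) mm through the turning plug (12 mm deep), then through a fixed ward, open below to 60 mm and more. Key home: collar on the plug face, key_shoulder at this point
- ward (a point): point on the keyway's axis 12 mm under lock_mouth, same axes: top of the fixed ward, 10 mm thick, with the same slot. The bit cannot turn in it; only with the key home is the bit below it and free to turn, and once turned the key cannot be pulled out
- pins (a point): point on the keyway's axis 17 mm under lock_mouth, amid two hidden sticky friction pins, one 15.5 mm down at the +y end, one 19 mm down at the -y end of the slot, 1.5 to 2.5 mm in the bit's path; they stay back once pushed aside. The key catches there with 21 to 15 mm still to go: a straight push needs 15 to 20 N, pushes of 10 to 14 N pass with wiggles of 1 to 1.5 mm along y
- plug (a joint): angle of the lock plug: 0 at rest with the keyway along y of lock_mouth, grows clockwise seen from above, stop at 1.6 rad. A spring of about 0.03 N m at rest and 0.11 N m at the stop turns it back. The blade has 0.15 to 0.2 rad of play in slot and grip, so the key turns that much farther than the plug
- jar: white jar of 64 mm diameter, 130 mm tall, loose bystander; origin at the centre of its underside
- cup: grey token cup of 72 mm diameter, 60 mm tall, loose bystander; origin at the centre of its underside
There are look-alikes about, which are no part of the job. What is shaped like the coinbox but red is not meant.

How it is judged:
On the way, in this order (a step that is already met when the one before it is completed fails the run):
1. the service key is lifted clear of the rack, in the fingers (height (world z) of key above 0.055 m and contact force between the fingers and key above 1 N), for 0.1 s.
2. the key is fully home in the lock, which is not yet turned (z of key_shoulder in the frame of lock_mouth between -0.004 and 0.003 m and horizontal distance between key_shoulder and lock_mouth below 0.004 m and angle between key's own z axis and vertical below 0.12 rad and value of joint plug below 0.3 rad), for 0.1 s.
At the end, for the whole second after the job is handed in: the service key is upright in the lock with its collar within 3 mm of the lock face (4 mm sideways, 0.12 rad of tilt), the lock is turned at least 1.35 rad (about a quarter turn) and still, and the fingers are still holding the key (z of key_shoulder in the frame of lock_mouth between -0.004 and 0.003 m and horizontal distance between key_shoulder and lock_mouth below 0.004 m and angle between key's own z axis and vertical below 0.12 rad and value of joint plug above 1.35 rad and velocity of joint plug between -0.2 and 0.2 rad/s and contact force between the fingers and key above 2 N); the arm keeps its last pose, push and grip.
It fails at once if one of the other keys is taken or pushed out of place (30 mm) (distance of any of key_round, key_square from where it was at the start of the episode above 0.03 m).
It fails at once if the jar or the cup is pushed away (30 mm) or knocked over (distance of any of jar, cup from where it was at the start of the episode above 0.03 m or angle between any of jar, cup's own z axis and vertical above 0.5 rad).
It also fails if it takes over 48 s, if anything falls off the work surface, if the arm or the gripper's body presses on something with over 40 N, if the wrist force passes 120 N, or if a joint passes its speed limit or range.

## Working session

There is one attempt and no reset: what is moved stays moved. The work goes in short steps, Python scripts to look and compute and a shell command to move; the robot and the scene stay as the last step left them, time stands still between calls to the robot, and variables do not carry over. Pictures are saved under pics/ and viewed, at most 10 in all, crops included, and the job is handed in when it is done.

```bash
mkdir -p pics; cat > h.py <<'E'
import numpy as np, cv2
from workcell import status, grab_frame, camera_params, bot, search_frame, silhouettes
def cam(n):
    p=camera_params(n); K=np.array(p["K"],float)
    if n=="wrist":
        s=status.observe(); T=np.eye(4); T[:3,:3]=rot(s["tool_rot"]); T[:3,3]=s["position"]
        M=np.linalg.inv(T@np.array(p["tool_from_camera"]))
        return K,M[:3,:3],M[:3,3]
    return K,cv2.Rodrigues(np.array(p["rvec"],float))[0],np.array(p["tvec"],float).ravel()
def rot(r):
    from scipy.spatial.transform import Rotation as R
    return R.from_euler('xyz',r).as_matrix()
def proj(c,P):
    K,R,t=c; q=(np.atleast_2d(P)@R.T+t)@K.T; return q[:,:2]/q[:,2:]
def ray(c,uv,z):
    K,R,t=c; d=R.T@np.linalg.inv(K)@np.array([uv[0],uv[1],1.]); o=-R.T@t
    return o+d*(z-o[2])/d[2]
E
python3 - <<'E'
from h import *
s=status.observe(); print(s)
ims=[grab_frame(n) for n in("scene","side")]
for n,i in zip(("scene","side"),ims):
    cv2.imwrite(f"pics/{n}0.png",i)
    for o in("key","key_round","key_square","coinbox","rack","jar","cup"):
        print(n,o,[(round(d["p"],2),[round(a*b) for a,b in zip(d["extent"],(560,420,560,420))]) for d in search_frame(n,o)][:3])
print(camera_params("wrist"))
E
```

```text
{'clock': 0.0, 'qpos': array([ 1.09581715,  0.522032  , -0.03632416,  1.59998167,  0.0212008 ,
        1.02109315, -0.11280107]), 'qd': array([ 0.00077589, -0.00087934, -0.00123139,  0.00022617,  0.00081146,
        0.0015618 , -0.0001312 ]), 'joint_efforts': array([-7.76868674e-04, -9.27117920e+01,  1.97945796e+00, -3.69941032e+01,
        1.78076571e-02,  8.11851409e-03, -1.24710973e-04]), 'position': array([ 0.24597579, -0.57421701,  0.23872398]), 'tool_rot': array([-3.14046648e+00,  8.21133681e-05,  4.04765308e-01]), 'force': array([ 0.42585339, -0.06060299, -0.23698216]), 'moment': array([-0.02208862,  0.01441897,  0.02249709]), 'finger_force': 0.0, 'grip_width': 0.08538742972335034}
scene key [(0.62, [419, 255, 446, 271])]
scene key_round [(0.81, [386, 254, 403, 271]), (0.27, [160, 196, 175, 212])]
scene key_square [(0.47, [350, 255, 360, 272])]
scene coinbox [(0.82, [100, 167, 224, 286]), (0.69, [137, 74, 248, 176])]
scene rack [(0.86, [329, 251, 458, 289])]
scene jar [(0.61, [210, 290, 243, 344]), (0.22, [387, 253, 404, 270])]
scene cup [(0.72, [267, 173, 294, 211]), (0.67, [
[... 291 characters left out ...]
63, [223, 336, 235, 377])]
side rack [(0.79, [203, 265, 268, 410])]
side jar [(0.82, [187, 156, 219, 217]), (0.67, [223, 338, 237, 375])]
side cup [(0.61, [328, 212, 363, 261])]
{'K': array([[371.28541562,   0.        , 276.92471138],
       [  0.        , 371.28541562, 214.1226691 ],
       [  0.        ,   0.        ,   1.        ]]), 'tool_from_camera': array([[ 4.81654996e-04, -9.44758007e-01, -3.27768327e-01,
         8.42316518e-02],
       [ 9.99999883e-01,  4.39771410e-04,  2.01902908e-04,
        -4.51966499e-04],
       [-4.66062491e-05, -3.27768386e-01,  9.44758108e-01,
        -1.34427695e-01],
       [ 0.00000000e+00,  0.00000000e+00,  0.00000000e+00,
         1.00000000e+00]])}
```

```bash
python3 - <<'E'
from h import *
a=cv2.imread("pics/scene0.png");b=cv2.imread("pics/side0.png")
cv2.imwrite("pics/both.png",cv2.resize(np.vstack([a,b]),(480,600*1)) if 0 else np.hstack([cv2.resize(a[60:360,80:480],(400,300)),cv2.resize(b[90:420,150:400],(400,528))[:300]]) if 0 else a)
K,R,t=cam("scene")
for n,o,z in(("scene","coinbox",.11),("side","coinbox",.11)):
    pass
c=cam("scene"); d=cam("side")
def tri(u,v):
    P=[k[0]@np.c_[k[1],k[2]] for k in(c,d)]
    X=cv2.triangulatePoints(P[0],P[1],np.array(u,float),np.array(v,float)).ravel(); return X[:3]/X[3]
print("key",tri((432.5,263),(230,355)),"round",tri((394.5,262),(235.5,315)),"sq",tri((355,263),(241,280)))
print("scene lock@.11",ray(c,(167,205),.11))
E
```

```text
key [0.55460047 0.33456684 0.06454929] round [0.56949584 0.26257278 0.06260833] sq [0.58617966 0.18712893 0.05702269]
scene lock@.11 [ 0.56749642 -0.20114172  0.11      ]
```

View pics/scene0.png

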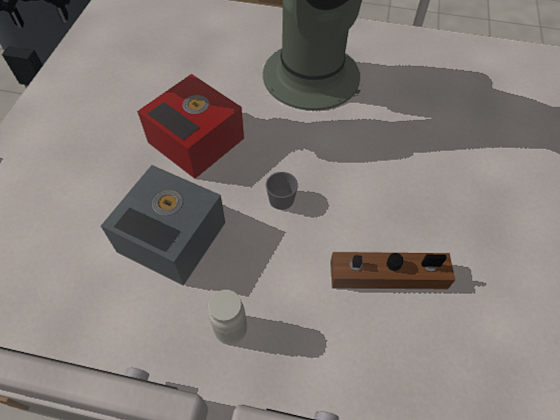

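View pics/side0.png

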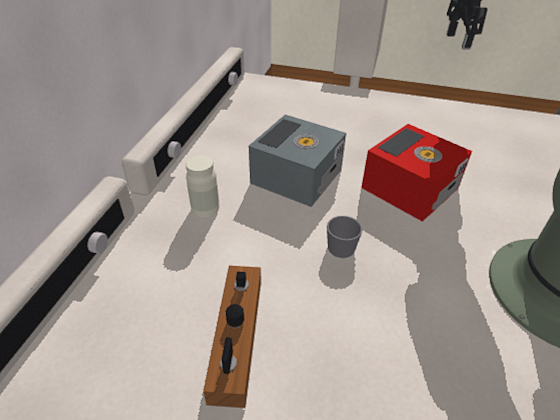

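The scene shows three keys in the rack: square head at (356,262), round knob at (395,262) and a flat wide bow at (433,261). In the side view that flat bow is at (227,355), so it's the one I want. The coin boxes are grey, with its lock at (167,203), and red, with its lock at (196,104), which is the look-alike. The cup is at (282,190) and the jar at (228,315). I'll pass over the grey lock first for a close look.

```bash
python3 -m creep '[[1,-0.5,0,0,1],[2,-1,0,0,1],[3,-1.5,0,0,1],[4,-2,0,0,1],[4.7,-2.3,0,0,1]]'; python3 -m creep '[[1,-0.5,0,0,1],[2,-1,0,0,1],[2.67,-1.3,0,0,1],[2.67,-1.3,0,0,1],[2.67,-1.3,0,0,1]]'
cat > w.py <<'E'
from h import *
import sys
s=status.observe(); c=cam("wrist"); i=grab_frame("wrist"); cv2.imwrite(f"pics/{sys.argv[1]}.png",i)
print(s["clock"],s["position"],s["tool_rot"],s["qpos"].round(2))
E
python3 w.py lock1
```

```text
clock: 1.42
position: [0.451, -0.3361, 0.2395]
tool_rot: [3.141, -0.0, 0.405]
force: [1.6, 0.2, -0.3]
grip_width: 0.0852
finger_force: 0.0
clock: 2.05
position: [0.5662, -0.2033, 0.2392]
tool_rot: [3.141, 0.001, 0.405]
force: [-0.7, 0.0, -0.7]
grip_width: 0.0855
finger_force: 0.0
2.05 [ 0.56618856 -0.20333652  0.23918124] [3.14143207e+00 5.65942561e-04 4.04673807e-01] [ 0.34  0.49 -0.14  1.66  0.08  1.   -0.99]
```

View pics/lock1.png

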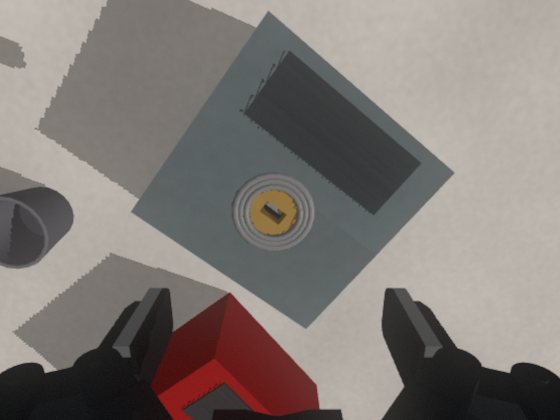

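The wrist view shows the grey box from above: brass plug at (273,212), keyway running from (262,204) to (285,221), top corners (268,11), (453,173), (306,328) and (132,211). The plug is nearest the lower-left edge, which is the -x face.

```bash
python3 - <<'E'
from h import *
c=cam("wrist"); i=cv2.imread("pics/lock1.png")
for k in range(0): pass
C=np.array([ray(c,p,.11) for p in((268,11),(453,173),(306,328),(132,211))])[:,:2]; print(C.round(4), C.mean(0))
print([np.linalg.norm(C[j]-C[j-1]).round(3) for j in range(4)])
y=C[2]-C[3]; y2=C[1]-C[0]; print("edge yaw(y dir)",np.arctan2(*y[::-1]),np.arctan2(*y2[::-1]))
x1=C[1]-C[2];x2=C[0]-C[3];print("x dir",np.arctan2(*x1[::-1]),np.arctan2(*x2[::-1]))
h=cv2.cvtColor(i,cv2.COLOR_BGR2HSV); m=cv2.inRange(h,(12,100,100),(35,255,255)); m[300:]=0
u,v=np.where(m.T); hull=cv2.convexHull(np.c_[u,v].astype(np.int32)); e=cv2.fitEllipse(hull); print(e)
print("lock",ray(c,e[0],.11))
g=cv2.getStructuringElement(2,(9,9)); inn=np.zeros_like(m); cv2.fillConvexPoly(inn,hull,255)
s=cv2.erode(inn,np.ones((5,5)))&~m; pu,pv=np.where(s.T); P=np.array([ray(c,p,.11)[:2] for p in zip(pu,pv)])
w=P-P.mean(0); V=np.linalg.svd(w)[2][0]; print("slot",len(P),P.mean(0),np.arctan2(V[1],V[0]))
cs=cam("scene"); print("scene lock again",ray(cs,(167,203),.11))
E
```

```text
[[ 0.6817 -0.1479]
 [ 0.6381 -0.3113]
 [ 0.4753 -0.2689]
 [ 0.5186 -0.1056]] [ 0.578412   -0.20842593]
[np.float64(0.168), np.float64(0.169), np.float64(0.168), np.float64(0.169)]
edge yaw(y dir) -1.8298511741604522 -1.8315071310308702
x dir -0.255129296624404 -0.25360476187143627
((272.8699951171875, 212.1591796875), (44.57928466796875, 46.88450622558594), 89.5042953491211)
lock [ 0.55923056 -0.2030708   0.11      ]
slot 267 [ 0.55938167 -0.20310358] -1.8832750446594873
scene lock again [ 0.56294098 -0.20276537  0.11      ]
```

```bash
python3 -m creep '[[0,-1,0,-1.3,1],[0.3,-2,0,-2.6,1],[0.6,-3,0,-3.9,1],[0.9,-4,0,-5,1],[1.2,-4.7,0,-5,1]]'
```

```text
clock: 2.72
position: [0.521, 0.0856, 0.2398]
tool_rot: [3.141, -0.0, 1.105]
force: [1.4, -0.9, -0.3]
grip_width: 0.0855
finger_force: 0.0
```

```bash
python3 -m creep '[[0.9,-0.3,0,-1.25,1],[1.8,-0.6,0,-2.5,1],[2.7,-0.9,0,-3.75,1],[3.6,-1.2,0,-4.84,1],[3.97,-1.37,0,-4.84,1]]';python3 -m creep '[[0,0,0,0,1],[0,0,0,0,1]]'; python3 w.py key1
python3 - <<'E'
from h import *
c=cam("wrist"); 
for n in("key","rack"):
  for d in silhouettes("wrist",n)[:2]:
    m=d["mask"]; u,v=np.where(m.T); print(n,d["p"],cv2.minAreaRect(np.c_[u,v].astype(np.float32)))
E
```

```text
clock: 3.35
position: [0.5559, 0.336, 0.239]
tool_rot: [-3.141, -0.001, 1.781]
force: [-0.5, -0.1, -0.3]
grip_width: 0.0855
finger_force: 0.0
clock: 3.6
position: [0.5563, 0.3324, 0.2393]
tool_rot: [3.142, 0.001, 1.777]
force: [-0.4, -0.5, -0.2]
grip_width: 0.0855
finger_force: 0.0
3.6 [0.55633498 0.33239556 0.2393046 ] [3.14152138e+00 1.06998602e-03 1.77659783e+00] [-0.28  0.61 -0.54  1.51  0.34  1.12 -0.69]
key 0.74 ((274.5, 186.5), (55.0, 27.0), 90.0)
rack 0.71 ((274.5, 239.0), (232.0, 69.0), 90.0)
```

View pics/key1.png

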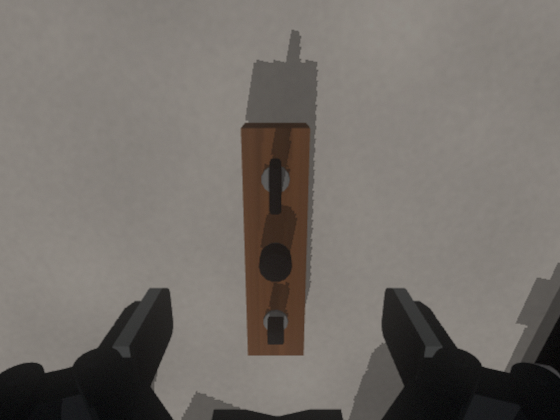

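The close wrist view shows the rack from above. The flat, thin black bow is at (275,186) with its collar at (275,180), the round knob is at (275,262) and the square head at (276,330). The flat bow is the service key. Next I refine its position.

```bash
python3 - <<'E'
from h import *
c=cam("wrist"); s=status.observe()
i=cv2.imread("pics/key1.png"); cv2.imwrite("pics/keyc.png",cv2.resize(i[110:370,220:330],None,fx=2.2,fy=2.2,interpolation=2))
print("rack top corners",[ray(c,p,.046)[:2].round(4) for p in((242,127),(310,127),(304,355),(248,355))])
print("collar",ray(c,(275,180),.05))
g=i.max(2)
for r in range(160,212,6):
    cols=np.where(g[r,250:300]<45)[0]+250; print(r,cols.min() if len(cols) else None,cols.max() if len(cols) else None)
col=g[140:225,275]; print(np.where(col<45)[0][[0,-1]]+140)
# hypothesis test
k=np.array(ray(c,(275,180),.05)[:2])
for yaw in(.2,.212,.22):
    d=np.array([-np.sin(yaw),np.cos(yaw)]);
    print(yaw,proj(c,[[*(k+a*d),z] for a in(-.02,.02) for z in(.05,.09)]).round(1).tolist())
E
```

```text
rack top corners [array([0.5159, 0.3763]), array([0.5735, 0.3884]), array([0.6233, 0.1533]), array([0.5643, 0.1409])]
collar [0.55322321 0.33710894 0.05      ]
160 271 279
166 270 280
172 269 281
178 269 281
184 269 281
190 270 281
196 270 280
202 270 280
208 270 280
[158 213]
0.2 [[274.9, 201.4], [274.6, 215.9], [275.1, 157.8], [274.9, 167.3]]
0.212 [[275.2, 201.4], [274.9, 215.9], [274.8, 157.8], [274.6, 167.3]]
0.22 [[275.3, 201.4], [275.1, 215.9], [274.7, 157.8], [274.4, 167.3]]
```

View pics/keyc.png

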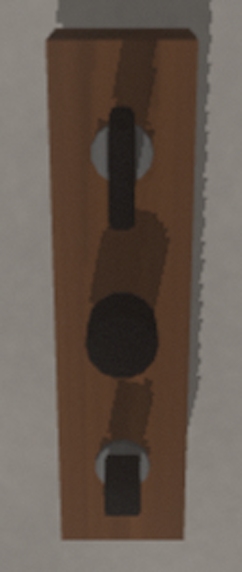

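The crop confirms it: thin wide bow at the top, round knob in the middle, square head at the bottom. Now I'll grasp it.

```bash
python3 -m creep '[[0.1,-0.02,0.9,0,0.6],[0.1,-0.02,1.8,0,0.6],[0.1,-0.02,2.4,0,0.6],[0.1,-0.02,2.94,0,0.6],[0.1,-0.02,2.94,0,0.6]]' 60; python3 -m creep '[[0,0,0,0,0],[0,0,0,0,0],[0,0,0,0,0],[0,0,0,0,0],[0,0,0,0,0]]' 60; python3 -m creep '[[0,0,0,0,0],[0,0,0,0,0],[0,0,0,0,0]]'
```

```text
clock: 4.38
position: [0.5525, 0.3385, 0.0612]
tool_rot: [-3.138, 0.001, 1.778]
force: [0.5, 0.5, 1.9]
grip_width: 0.0515
finger_force: 0.0
clock: 5.0
position: [0.554, 0.3402, 0.0645]
tool_rot: [3.14, -0.0, 1.778]
force: [-0.5, -0.9, 8.2]
grip_width: 0.0091
finger_force: 58.5
clock: 5.38
position: [0.554, 0.3402, 0.0645]
tool_rot: [3.14, -0.0, 1.778]
force: [-1.0, -1.4, 9.0]
grip_width: 0.0093
finger_force: 58.5
```

```bash
python3 -m creep '[[0,0,-0.3,0,0],[0,0,-0.7,0,0],[0,0,-1.3,0,0],[0,0,-1.9,0,0],[0,0,-2.4,0,0]]'; python3 -m creep '[[0,0,0,0,0],[0,0,0,0,0]]'; python3 w.py lift; python3 - <<'E'
from h import *
c=cam("side"); i=grab_frame("side"); s=status.observe(); u,v=proj(c,s["position"])[0]; print(u,v); u,v=int(u),int(v)
w=cv2.imread("pics/lift.png")[60:420,100:460]; k=cv2.resize(i[max(v-60,0):v+60,max(u-60,0):u+60],(360,360),interpolation=2); cv2.imwrite("pics/liftb.png",np.hstack([w,k]))
E
```

```text
clock: 6.0
position: [0.5534, 0.3401, 0.21]
tool_rot: [3.14, -0.001, 1.779]
force: [-0.1, -0.3, -0.1]
grip_width: 0.0094
finger_force: 58.5
clock: 6.25
position: [0.5532, 0.3397, 0.2072]
tool_rot: [3.141, 0.0, 1.779]
force: [-0.1, 0.1, -0.3]
grip_width: 0.0093
finger_force: 58.5
6.25 [0.55317061 0.33974468 0.20724041] [3.14138500e+00 8.79600324e-05 1.77867625e+00] [-0.3   0.64 -0.54  1.54  0.36  1.06 -0.72]
220.22977015791128 302.04840984858623
```

View pics/liftb.png

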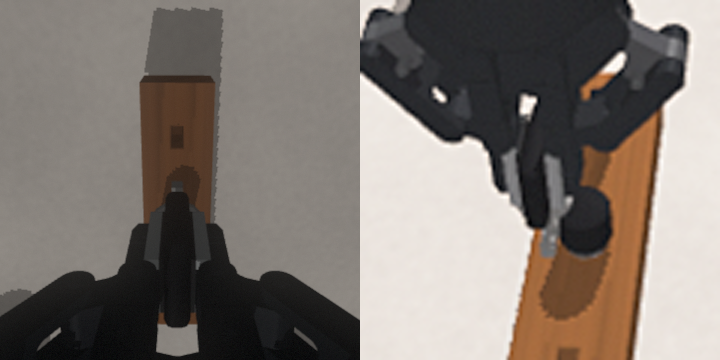

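```bash
python3 -m creep '[[-1,-0.2,0,0,0],[-2,-0.4,0,0,0],[-3,-0.6,0,0,0],[-4,-0.8,0,0,0],[-5,-1,0,0,0]]'; python3 -m creep '[[-1,-0.2,0,0.9,0],[-2,-0.4,0,1.8,0],[-3,-0.6,0,2.7,0],[-3.84,-0.76,0,3.31,0],[-3.84,-0.76,0,3.31,0]]';  python3 -m creep '[[0,0,0,0,0],[0,0,0,0,0]]'; python3 w.py over; python3 - <<'E'
from h import *
i=grab_frame("side"); s=status.observe(); cs=cam("side"); u,v=proj(cs,s["position"])[0]; u,v=int(u),int(v)
L=proj(cs,[[.559,-.2033,.11],[.559,-.2033,.14]]).round(1); print("side lock",L,u,v)
k=cv2.resize(i[v-40:v+80,u-60:u+60],(420,420),interpolation=2)
w=cv2.imread("pics/over.png")[150:330,200:360]; w=cv2.resize(w,(373,420),interpolation=2)
cv2.imwrite("pics/overb.png",np.hstack([w,k]))
E
```

```text
clock: 6.98
position: [0.556, 0.032, 0.2064]
tool_rot: [-3.141, -0.0, 1.779]
force: [1.0, -0.5, -0.4]
grip_width: 0.0091
finger_force: 58.6
clock: 7.6
position: [0.5583, -0.2052, 0.2059]
tool_rot: [-3.14, 0.001, 1.309]
force: [0.1, 0.9, -0.3]
grip_width: 0.009
finger_force: 58.5
clock: 7.85
position: [0.5596, -0.1994, 0.2068]
tool_rot: [-3.141, -0.001, 1.319]
force: [-0.5, -0.2, -0.1]
grip_width: 0.0093
finger_force: 58.5
7.85 [ 0.5595843  -0.19944584  0.2067753 ] [-3.14123088e+00 -5.22655270e-04  1.31869313e+00] [ 0.51  0.53 -0.38  1.7   0.23  0.95 -0.21]
side lock [[306.5 141.2]
 [307.3 130. ]] 308 104
```

View pics/overb.png

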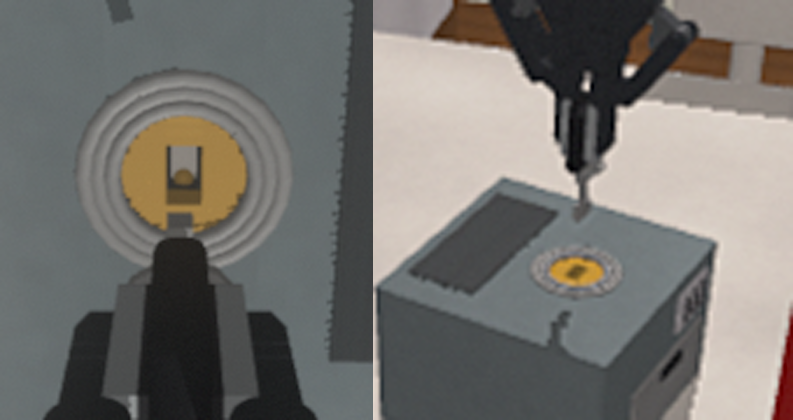

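The wrist crop shows the keyway at about pixel (279,225), with the bit just below it at (277,245). The side crop shows the key upright above the box.

```bash
python3 - <<'E'
from h import *
c=cam("wrist"); s=status.observe(); p=s["position"]; R=rot(s["tool_rot"])
i=cv2.imread("pics/over.png"); h=cv2.cvtColor(i,cv2.COLOR_BGR2HSV)
m=cv2.inRange(h,(12,100,90),(35,255,255)); m[260:]=0
n,l,st,ce=cv2.connectedComponentsWithStats(m); k=1+st[1:,4].argmax(); u,v=np.where((l==k).T); print(st[k])
hull=cv2.convexHull(np.c_[u,v].astype(np.int32)); e=cv2.fitEllipse(hull); print(e[0],e[1]); L=ray(c,e[0],.11); print("lock",L,"tool",R.T@(L-p)*1000)
print("lock pred px",proj(c,[.559,-.2033,.11]))
# key bit in tool frame: dx offset
for dx in(-.004,-.002,0):
  q=[[dx+.0055,a,.0645-.009] for a in(-.0015,.0015)]+[[dx+.0075,a,.0645-.012] for a in(-.003,.003)]+[[dx+.0075,a,.0645-.021] for a in(-.003,.003)]
  print(dx,proj(c,(R@np.array(q).T).T+p).round(1).tolist())
g=cv2.cvtColor(i,6); print(g[236:262,268:288])
print(g[205:222,268:290])
E
```

```text
[ 252  200   54   49 1710]
(278.5016174316406, 224.39622497558594) (49.35072708129883, 53.25624465942383)
lock [ 0.55942256 -0.20255086  0.11      ] tool [-2.76564314  0.53441113 96.89366426]
lock pred px [[278.16622525 225.56269207]]
-0.004 [[275.1, 243.5], [280.5, 243.5], [272.4, 242.4], [283.3, 242.4], [272.2, 249.2], [283.6, 249.2]]
-0.002 [[275.1, 240.2], [280.5, 240.2], [272.3, 239.0], [283.3, 239.0], [272.1, 245.7], [283.6, 245.7]]
0 [[275.1, 236.9], [280.5, 236.9], [272.3, 235.6], [283.4, 235.6], [272.1, 242.2], [283.6, 242.2]]
[[135 133 125  97  80  77  79  76  79  77  78  78  78  78  79  77  78  78
  114 133]
 [135 133 128 109  96  96  96  97  94  95  96  96  95  95  96  95  97  95
  120 134]
 [134 133 134 129 125 126 126 126 126 125 124 126 126 125 125 126 127 127
  130 134]
 [134 134 136 134 136 136 136 135 135 135 135 136 137 135 137 137 135 136
  135 134]
 [133 133 133 129 124 124 125 124 124 125 124 125 125 124 130 134 135 134
  133 135]
 [133 134 134 114  95  93  93  93  93  93  94  95  93  93 115 130 132 133
  133 134]
 [133 133 134 111  80  74  74  75  74  76  74  7
[... 2534 characters left out ...]
4 133 134 133 132 132  97  54
   86 120 132 132]
 [132 132 125  89  56 109 132 132 133 134 134 133 133 131 133 132  96  54
   85 120 131 134]
 [132 132 125  90  56 109 133 134 134 134 134 134 133 133 132 133  96  54
   88 123 133 133]
 [131 132 126  88  55 110 133 135 135 133 132 134 133 133 132 133  97  55
   96 126 131 132]
 [132 133 125  91  54 108 134 135 135 134 133 135 134 133 131 131  97  54
   98 125 132 133]
 [132 131 126  91  54 110 133 133 135 133 134 134 133 133 133 132  97  57
   97 126 133 133]
 [133 132 126  92  55 109 133 133 133 134 133 133 133 132 132 133  96  55
   97 127 132 132]
 [132 133 126  91  56 109 134 133 133 129 127 127 131 132 134 132  96  58
   96 126 132 132]]
```

```bash
python3 -m creep '[[0,0.018,0.3,0,0],[0,0.018,0.6,0,0],[0,0.018,0.6,0,0],[0,0.018,0.6,0,0],[0,0.018,0.6,0,0]]'; python3 w.py near; python3 - <<'E'
from h import *
w=cv2.imread("pics/near.png")[170:300,210:350]; cv2.imwrite("pics/nearb.png",cv2.resize(w,None,fx=4,fy=4,interpolation=2))
E
```

```text
clock: 8.57
position: [0.5607, -0.2011, 0.1713]
tool_rot: [3.141, -0.0, 1.316]
force: [0.1, -0.6, -0.3]
grip_width: 0.0093
finger_force: 58.5
8.575 [ 0.56073047 -0.2011495   0.17134556] [ 3.14091748e+00 -1.15069906e-06  1.31648246e+00] [ 0.5   0.57 -0.37  1.73  0.26  0.88 -0.23]
```

View pics/nearb.png

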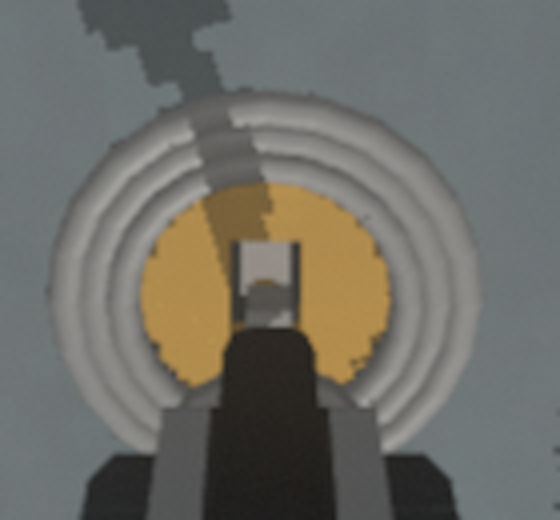

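```bash
python3 - <<'E'
from h import *
c=cam("wrist"); s=status.observe(); R=rot(s["tool_rot"]);p=s["position"]
print("slot centre tool x",(R.T@(ray(c,(276.5,230.4),.11)-p))[0]*1000-9, "y",(R.T@(ray(c,(276.2,230.4),.11)-p))[1]*1000)
print(s["position"],s["force"])
E
```

```text
slot centre tool x -1.9656008477469777 y -0.917694591896891
[ 0.56071786 -0.20119246  0.17134893] [-0.19045173 -0.20448789 -0.37400401]
```

```bash
python3 -m creep '[[0.017,-0.006,0.04,0,0],[0.017,-0.006,0.1,0,0],[0.017,-0.006,0.15,0,0],[0.017,-0.006,0.2,0,0],[0.017,-0.006,0.2,0,0]]'; python3 -m creep '[[0,0,0.03,0,0],[0,0,0.06,0,0],[0,0,0.09,0,0],[0,0,0.12,0,0],[0,0,0.12,0,0]]'
```

```text
clock: 9.25
position: [0.5603, -0.2, 0.1586]
tool_rot: [-3.141, -0.0, 1.317]
force: [-0.2, 0.4, 0.1]
grip_width: 0.009
finger_force: 58.5
clock: 9.88
position: [0.5603, -0.2, 0.1516]
tool_rot: [-3.141, -0.0, 1.317]
force: [-0.8, -0.4, -0.8]
grip_width: 0.0089
finger_force: 58.5
```

```bash
python3 -m creep '[[0,0,0.05,0,0],[0,0,0.1,0,0],[0,0,0.1,0,0]]'; python3 -m creep '[[0.02,0,0.04,0,0],[-0.02,0,0.08,0,0],[0.02,0,0.12,0,0],[-0.02,0,0.15,0,0],[0,0,0.15,0,0]]'
```

```text
clock: 10.25
position: [0.561, -0.2001, 0.1461]
tool_rot: [3.14, -0.0, 1.317]
force: [1.2, -0.6, 3.2]
grip_width: 0.0092
finger_force: 59.2
clock: 10.88
position: [0.5604, -0.1995, 0.1363]
tool_rot: [-3.141, -0.001, 1.317]
force: [0.5, 2.2, -1.0]
grip_width: 0.0093
finger_force: 58.9
```

```bash
python3 -m creep '[[0,0,0.04,0,0],[0,0,0.08,0,0],[0,0,0.1,0,0],[0,0,0.1,0,0]]'; python3 -m creep '[[0,0,0.02,0,0],[0,0,0.04,0,0],[0,0,0.05,0,0],[0,0,0.05,0,0]]'
```

```text
clock: 11.38
position: [0.5602, -0.2002, 0.1305]
tool_rot: [-3.141, 0.0, 1.316]
force: [0.1, -0.2, -0.3]
grip_width: 0.0092
finger_force: 59.1
clock: 11.88
position: [0.5605, -0.2001, 0.1284]
tool_rot: [3.141, 0.0, 1.316]
force: [-4.1, 1.3, 12.9]
grip_width: 0.009
finger_force: 61.2
```

```bash
python3 -m creep '[[0,0,0.01,0,0],[0,0,0.01,0,0]]'; python3 - <<'E'
from h import *
i=grab_frame("side"); cs=cam("side"); u,v=map(int,proj(cs,[.559,-.2033,.12])[0])
a=cv2.resize(i[v-30:v+30,u-40:u+40],(560,420),interpolation=2); cv2.imwrite("pics/home.png",a); print(status.observe()["force"],status.observe()["moment"])
E
```

```text
clock: 12.12
position: [0.5606, -0.2001, 0.1283]
tool_rot: [3.141, 0.0, 1.316]
force: [-7.1, 1.3, 21.4]
grip_width: 0.0093
finger_force: 62.6
[-6.99538745  2.29010516 21.31107503] [0.415808   1.68546847 0.0150919 ]
```

View pics/home.png

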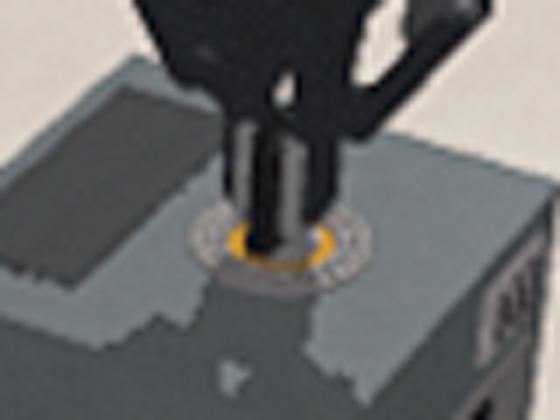

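The crop shows the collar down on the plug face. The contact height of 0.1284 matches the expected 0.1285, so the key is home. I'll turn it clockwise about the lock axis, orbiting because the key sits about 3 mm off the TCP.

```bash
python3 -m creep '[[-0.001,0.006,-0.003,0.82,0],[-0.003,0.012,-0.003,1.64,0],[-0.006,0.018,-0.003,2.46,0],[-0.009,0.0235,-0.003,3.28,0],[-0.013,0.0285,-0.003,4.1,0]]' 90; python3 -c "
from h import *
s=status.observe();print(s['force'],s['moment'],s['qpos'][6])"
```

```text
clock: 12.8
position: [0.5619, -0.2009, 0.1284]
tool_rot: [3.141, -0.0, 0.74]
force: [-7.8, 3.9, 20.3]
grip_width: 0.0089
finger_force: 89.2
[-7.76346131  3.88049215 20.27270029] [0.85696551 1.78292746 0.08576767] -0.7314576644878268
```

```bash
python3 -m creep '[[-0.002,0.002,0,0.82,0],[-0.004,0.007,0,1.64,0],[-0.007,0.012,0,2.46,0],[-0.01,0.0175,0,3.28,0],[-0.014,0.0225,0,4.1,0]]'; python3 -m creep '[[-0.001,0.006,0,0.82,0],[-0.003,0.012,0,1.64,0],[-0.006,0.018,0,2.46,0],[-0.009,0.0235,0,3.28,0],[-0.013,0.0285,0,4.1,0]]';python3 -m creep '[[0,0,0,0,0],[0,0,0,0,0]]'; python3 -c "
from h import *
s=status.observe();print(s['force'],s['moment'],s['qpos'][6])
i=grab_frame('side');cs=cam('side'); u,v=map(int,proj(cs,[.559,-.2033,.12])[0])
a=cv2.resize(i[v-30:v+60,u-50:u+70],(800,600),interpolation=2); cv2.imwrite('pics/turned.png',a)"
```

```text
clock: 13.42
position: [0.5628, -0.2025, 0.1285]
tool_rot: [3.141, -0.002, 0.168]
force: [-2.7, 3.5, 15.6]
grip_width: 0.0091
finger_force: 88.6
clock: 14.05
position: [0.5628, -0.2043, 0.1285]
tool_rot: [-3.141, -0.002, -0.404]
force: [-0.8, 3.6, 14.5]
grip_width: 0.0088
finger_force: 88.6
clock: 14.3
position: [0.5627, -0.2043, 0.1285]
tool_rot: [-3.141, -0.002, -0.4]
force: [-0.7, 2.7, 16.0]
grip_width: 0.0091
finger_force: 88.6
[-0.69776279  2.7174983  16.02129901] [0.74699995 0.15341926 0.02948348] -1.6464980544490109
```

View pics/turned.png

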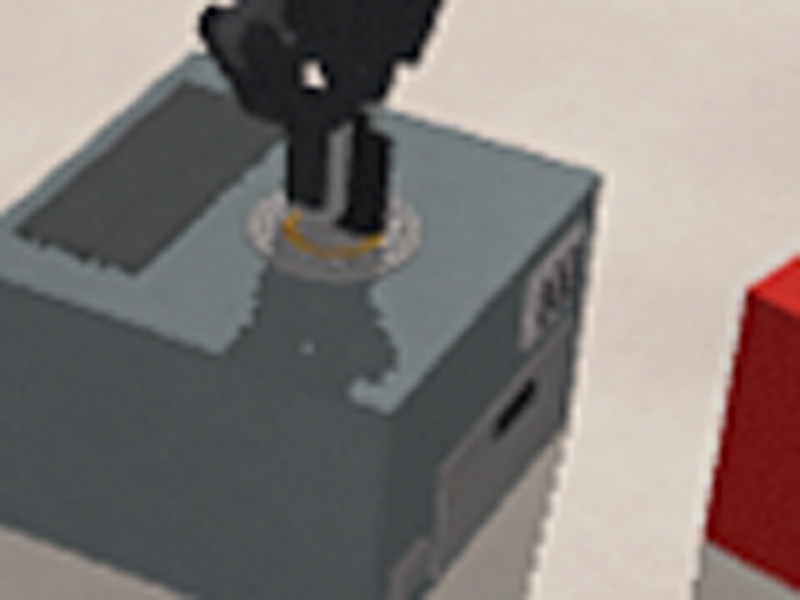

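```bash
python3 -m creep '[[-0.0005,0.003,0,0.4,0],[-0.0005,0.003,0,0.4,0],[-0.0005,0.003,0,0.4,0],[-0.0005,0.003,0,0.4,0]]'; python3 -c "
from h import *
s=status.observe();print(s['force'],s['moment'],s['qd'].round(3))"
```

```text
clock: 14.85
position: [0.5627, -0.2044, 0.1284]
tool_rot: [-3.14, -0.002, -0.456]
force: [-0.8, 3.9, 15.0]
grip_width: 0.0092
finger_force: 88.6
[-0.80565884  3.88637065 14.99651074] [0.77937626 0.16226502 0.03927136] [-0.001 -0.002 -0.001  0.     0.001  0.001 -0.001]
```

```bash
python3 -c "
from h import *
print(bot.job_done())"
```

```text
the job is handed in; nothing more can be done
None
```

I handed the job in at about 15 s with the service key home in the lock and still gripped (about 89 N), turned clockwise about 1.77 rad at the gripper. The plug's angle couldn't be read directly; allowing 0.15–0.2 rad of play I put it at 1.57–1.6 rad (1.35 needed). The hand-in returned no verdict.

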